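# Clip a circuit board into the sloped board rest

### The arm

A 6-joint arm with a two-finger parallel gripper is mounted at the origin on the work surface. World frame = base frame: x ahead of the robot, y to its left, z up, the work surface at z = 0. Lengths are in mm, angles in rad, forces in N, time in s.
With the tool pointing down it reaches from about 325 to 875 mm from the base axis. Payload 4.4 kg.
Tool frame: the origin (TCP) lies on the centre line of the jaws, within the pads' length; the fingertips stand ahead of it and the grasp point (between the pads) lies 6 mm ahead of it (ctrl.tcp_to_tips is the z of the fingertips in the tool frame, in mm); z points along the fingers, y is the line along which they close (so a half turn about z gives the same grasp; the last joint's range is limited). The gripper opens to 85 mm and grips with 20 to 120 N. Pads are 22 mm wide; open, the fingers measure 114 mm over their backs; the gripper's body (76 mm by 85 mm) begins 54 mm behind the grasp point. The pads swing forward as they close: fully open they stand 13 mm farther back than shut.
Start: joints at [-1.464, 0.207, 1.542, -0, 1.393, -0.15], TCP at [146.03, -556.15, 256.282] pointing down, gripper open.
Joint ranges: [-2.73, 2.73], [-0.86, 2.22], [0.23, 2.46], [-1.11, 4.25], [0.08, 2.63], [-2.82, 2.82]. Speed limits (rad/s): [2.79, 2.79, 3.14, 3.14, 3.14, 3.14].

### API

Orientations are given as a 3x3 rotation matrix whose columns are the frame's x, y, z axes.
In Python, from plant import ctrl, sensors, optics gives the robot as it stands. Calls block until the motion is done:
- ctrl.move_ptp(position, orientation): joint-space move of the TCP to a pose.
- ctrl.move_l(position, rot=None, vel=150, threshold=None): straight line of the TCP; rot=None keeps the orientation; vel is the mean speed in mm/s. With threshold (N) it stops when the force on the tool has changed by that much, and returns True; else False.
- ctrl.set_joints(angles): joint-space move.
- ctrl.gripper_to(opening, force=None): finger opening in mm; force is the grip in N (None keeps the last); returns when the fingers have stopped.
- ctrl.hold(seconds).
- ctrl.solve_ik(position, orientation): joint angles nearest the present ones, or None.
- sensors.read_state(): the state.
- optics.grab_frame(name): name is "side" or "top"; returns (picture, depth): 480x640x3 uint8, red, green, blue; 480x640 float32, mm along the optical axis (not along the pixel's ray), 0 where there is no reading.
- optics.camera_params(name): a dict with "mtx" (3x3 intrinsics, pixels), "R" (3x3) and "t" (3): a world point X has camera coordinates R X + t. Camera axes: x right, y down, z forward; pixel columns grow to the right and rows downward; lengths in mm; the calibration is good to about 2 mm. A picture is of the moment at which its call begins. camera_params takes no time and is no camera call.
A pose or a line that the arm cannot do raises ctrl.MotionError and nothing moves.
- ctrl.finish_job(): hands the job in; it is judged then, once.
The state is a dict: "t": time; "q": joint angles; "qvel": joint speeds; "tau": joint torques, N m; "eef_pos": TCP position; "eef_rot": TCP orientation; "force": force on the tool from outside, world axes, zero at the start; "wrist_torque": the same for the moment, N m; "grip_width": finger opening in mm; "grasp_force": force on a finger pad.
Only numpy, scipy, OpenCV 4.12 (cv2) and the standard library are available. Lean on these libraries where they do the work, as an engineer would, in place of code of your own. Each camera call takes 0.05 s, during which the arm holds its last target. There are 200 camera calls.

### The job

Draw the sprung curved arm of the sloped rest back up the slope until it stays open by itself; with it open, set the circuit board on the slope, relay up, one long edge flush against the fixed lower ledge and about midway along it. Finally bring the arm back so that its spring presses it on the board's upper edge, and let go. Set the board down with the gripper rather than dropping it, and leave the other things on the bench alone.

Things in the scene. Friction and masses are not known exactly. Their poses are not given: they have to be found in the camera images.
- deck: Fixed sloped aluminium plate, rising at 30 deg roughly towards +y; place and yaw vary. Origin: on its upper face, mid-foot of the ledge, 35 mm above the bench. x up the slope, y along the ledge (roughly back towards the robot), z square out of the plate (30 deg from vertical). Spans x -8 to 192, y -120 to 120 mm, 6 mm thick. A board set flush has its centre at x = 35, z = 0.
- ledge (a point): Middle of the fixed lower ledge's top inner edge: a steel bar along the deck's y, 200 mm long, 10 mm high, 8 mm thick, its inner face at the deck's x = 0 (this point: x 0, y 0, z 10 mm in the deck's frame, same axes).
- clip (a joint): Hinge of the sprung arm, rad, about the deck's z. 0 = closed stop; grows to 0.95 = open stop, the knob having swung up the slope (+x). Over-centre spring: below 0.55 it drives the arm shut, above 0.55 it drives it open and holds it there, with about 0.75 N m per rad away from 0.55 (3 N at the knob at most). Reads about 0.235 when the arm bears on a board that is home.
- clip_hinge (a point): Pivot of the arm, on the plate's face at x 115, y 100, z 0 mm in the deck's frame, under a dark boss 24 mm across, 18 mm high. Its axes are the arm's own, parallel to the deck's at joint 0. The arm is a bent steel rod 9 mm thick, 1.5 to 10.5 mm above the plate, bowed towards the ledge; closed, it bars the board's place.
- clip_knob (a point): Grip point on the black round upright knob at the arm's free end: 14 mm in diameter, square to the plate, top 50 mm above it; this point is on its axis, 34 mm above the plate. From the hinge it lies at x -40, y -155 mm in the arm's own axes: closed at x 75, y -55 mm in the deck's frame, fully open at about x 218, y -23 mm.
- board: Loose green circuit board 70 (x) x 110 (y) x 3.2 mm, about 90 g, flat on the bench left or right of the rest. Origin: centre of its underside, z up. On its middle stands a grey relay to lift it by, 30 (x) x 16 (y) mm, 26 mm high above the board (top 29 mm above the origin); other components are at most 6 mm high. Either long edge may go to the ledge.
- steel_block: Bystander: dark steel block 60 x 40 x 25 mm, origin at the centre of its underside; leave alone.
- tape_roll: Bystander: roll of brown tape 90 mm across, 25 mm high, lying flat, origin at the centre of its underside; leave alone.
- driver: Bystander: screwdriver 170 mm long lying on the bench, origin at the middle of its length, at bench height; leave alone.
Mind the look-alikes: they are no part of the job. What is shaped like the board but blue, pink or yellow is not meant.

How it is judged (in metres and radians):
On the way, in this order (a step that is already met when the one before it is completed fails the run):
1. the arm is drawn back past its over-centre point (joint above 0.7 rad) (value of joint clip above 0.7 rad), for 0.3 s.
2. with the arm still back (above 0.7 rad), the fingers lower or push the board into its place: in touch with it while it is within 15 mm of the plate, 25 mm of the ledge and 30 mm of midway along it (x of board in the frame of deck between 0.025 and 0.06 m and y of board in the frame of deck between -0.03 and 0.03 m and z of board in the frame of deck between -0.005 and 0.015 m and angle between board's own z axis and vertical below 0.9 rad and contact force between the fingers and board above 0.3 N and value of joint clip above 0.7 rad), for 0.1 s.
At the end, for the whole second after the job is handed in: The board lies flat on the sloped plate, relay up, its long edge within 3.5 mm of the ledge and parallel to it within 0.05 rad, its centre within 30 mm of the ledge's middle; the sprung arm is let go and bears on its upper edge (joint 0.17 to 0.33 rad); board and arm at rest (x of board in the frame of deck between 0.031 and 0.0385 m and y of board in the frame of deck between -0.03 and 0.03 m and z of board in the frame of deck between -0.004 and 0.004 m and angle between the y axis of board and the y axis of deck, either way round below 0.05 rad and angle between the z axis of board and the z axis of deck, either way round below 0.08 rad and angle between board's own z axis and vertical below 0.8 rad and value of joint clip between 0.17 and 0.33 rad and linear speed of board below 0.02 m/s and velocity of joint clip between -0.05 and 0.05 rad/s); the robot touches nothing.
It fails at once if the steel block is shifted more than 30 mm (distance of steel_block from where it was at the start of the episode above 0.03 m).
It fails at once if the tape roll is shifted more than 30 mm (distance of tape_roll from where it was at the start of the episode above 0.03 m).
It fails at once if the driver is shifted more than 30 mm (distance of driver from where it was at the start of the episode above 0.03 m).
It also fails if it takes over 69 s, if anything falls off the work surface, if the arm or the gripper's body presses on something with over 40 N, if the wrist force passes 120 N, or if a joint passes its speed limit or range.

## Working session

There is one attempt and no reset: what is moved stays moved. The work goes in short steps, each a Python script; the robot and the scene stay as the last script left them, time stands still between calls to the robot, and variables do not carry over. Pictures are saved under pics/ and viewed, at most 10 in all, crops included, and the job is handed in when it is done.

```bash
mkdir -p pics; ls
python3 - <<'E'
from plant import ctrl,sensors,optics
import cv2,numpy as np
for n in("top","side"):
    p,d=optics.grab_frame(n); np.savez(f"pics/{n}0.npz",p=p,d=d)
    cv2.imwrite(f"pics/{n}0.png",p[:,:,::-1])
    c=optics.camera_params(n); print(n,c["mtx"].tolist(),(-c["R"].T@c["t"]).round(), c["R"].round(3).tolist())
print(ctrl.tcp_to_tips, sensors.read_state()["t"])
E
```

```text
pics
top [[458.91756292177223, 0.0, 313.75589531240144], [0.0, 458.91756292177223, 239.2719195440471], [0.0, 0.0, 1.0]] [ 351.   62. 1102.] [[0.001, -1.0, -0.004], [-0.979, -0.0, -0.203], [0.203, 0.005, -0.979]]
side [[479.4730304722821, 0.0, 321.68682988867033], [0.0, 479.4730304722821, 237.2293811770734], [0.0, 0.0, 1.0]] [437. 769. 923.] [[-0.984, -0.178, 0.018], [-0.148, 0.755, -0.639], [0.1, -0.632, -0.769]]
25.0 0.1
```

View pics/top0.png

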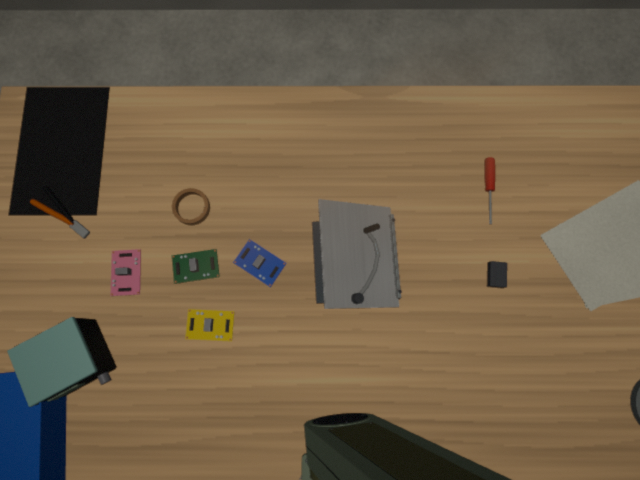

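View pics/side0.png

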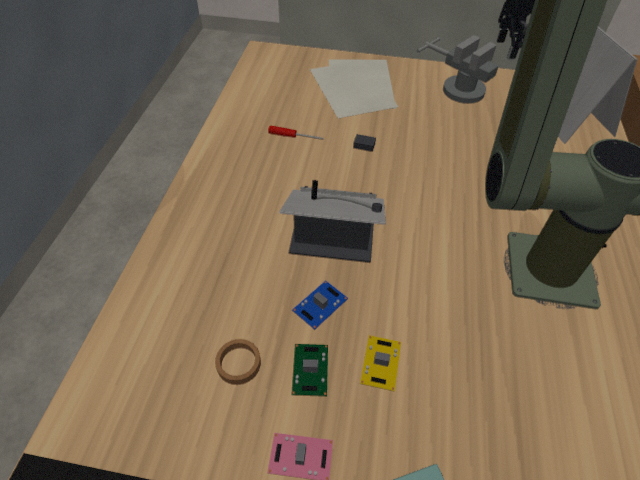

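The top view shows the rest at about (358,255). Its ledge is on the right at col ~397, the hinge boss is at (358,298) and the knob at (372,229).

There are four board-shaped candidates in the top view: green (196,266), blue (260,263), yellow (210,325) and pink (126,272). Only the green one fits the description; the other three colours are excluded. I'll confirm that in a crop and measure it at the same time.

```bash
cat > h.py <<'E'
import numpy as np,cv2
from plant import ctrl,sensors,optics
def cam(n):
    c=optics.camera_params(n);return c["mtx"],c["R"],c["t"]
def rays(n,uv):
    K,R,t=cam(n);uv=np.atleast_2d(uv).astype(float)
    return -R.T@t,(np.c_[uv,np.ones(len(uv))]@np.linalg.inv(K).T)@R
def onz(n,uv,z):
    o,d=rays(n,uv);return o+d*((z-o[2])/d[:,2])[:,None]
def cloud(n,d):
    v,u=np.nonzero(d>0);o,r=rays(n,np.c_[u,v]);return o+r*d[v,u][:,None],np.c_[u,v]
def proj(n,X):
    K,R,t=cam(n);c=np.atleast_2d(X)@R.T+t;p=c@K.T;return p[:,:2]/p[:,2:]
def deckR(yaw):  # deck x up the slope; heading yaw of the slope in world
    a=np.pi/6;h=np.array([np.cos(yaw),np.sin(yaw),0])
    x=h*np.cos(a)+[0,0,np.sin(a)];z=-h*np.sin(a)+[0,0,np.cos(a)]
    return np.c_[x,np.cross(z,x),z]
def green(n,p):
    h=cv2.cvtColor(p,cv2.COLOR_RGB2HSV)
    m=cv2.inRange(h,(45,120,30),(80,255,255))
    m=cv2.morphologyEx(m,cv2.MORPH_CLOSE,np.ones((5,5)))
    c=max(cv2.findContours(m,0,2)[0],key=cv2.contourArea)
    return c[:,0]
E
python3 - <<'E'
from h import *
for n,roi in (("top",(300,190,415,320)),("side",(275,175,395,265))):
    f=np.load(f"pics/{n}0.npz");p,d=f["p"],f["d"]
    c=green(n,p);w=onz(n,c,3.2);r=cv2.minAreaRect(w[:,:2].astype(np.float32));print(n,"board",r)
    X,uv=cloud(n,d);x0,y0,x1,y1=roi
    k=(uv[:,0]>x0)&(uv[:,0]<x1)&(uv[:,1]>y0)&(uv[:,1]<y1)&(X[:,2]>22);X=X[k];uv=uv[k]
    g=np.ones(len(X),bool)
    for i in range(15):
        A=np.c_[X[g,:2],np.ones(g.sum())];s=np.linalg.lstsq(A,X[g,2],rcond=None)[0]
        e=X[:,2]-np.c_[X[:,:2],np.ones(len(X))]@s;g=np.abs(e)<max(3,20-2*i)
    yaw=np.arctan2(s[1],s[0]);print("plane",s,"slope",np.degrees(np.arctan(np.hypot(s[0],s[1]))),"yaw",yaw,g.sum())
    R=deckR(yaw);q=X[g]@R
    hull=cv2.minAreaRect(q[:,:2].astype(np.float32));print(hull, np.percentile(q[:,2],[5,50,95]))
p=np.load("pics/top0.npz")["p"];q=np.load("pics/side0.npz")["p"]
a=cv2.resize(p[190:330,160:420],(780,420),interpolation=cv2.INTER_CUBIC);cv2.imwrite("pics/c1.png",a[:,:,::-1])
E
```

```text
top board ((525.052978515625, 390.8126525878906), (34.55803298950195, 19.94550323486328), 69.68282318115234)
plane [-3.28982078e-02  5.74062629e-01  1.19548161e+02] slope 29.89909632855411 yaw 1.6280414121089664 6387
((-17.36016082763672, -526.61767578125), (240.352783203125, 202.5239715576172), 89.78856658935547) [101.61370689 103.64280791 105.72552478]
side board ((518.5079956054688, 358.86370849609375), (66.91704559326172, 107.84500122070312), 8.59992504119873)
plane [-3.08250914e-02  5.72273062e-01  1.15020871e+02] slope 29.817136172926784 yaw 1.6246086300360594 2121
((-11.9498291015625, -532.1334228515625), (204.2505340576172, 239.90939331054688), 0.041838157922029495) [ 98.50888274  99.78801663 100.96822531]
```

View pics/c1.png

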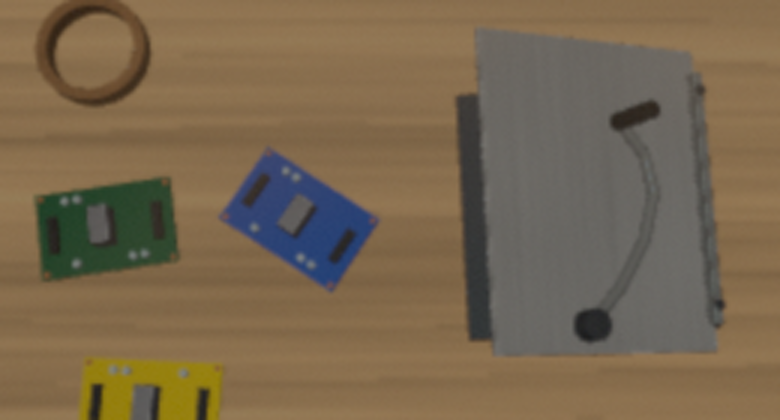

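The crop confirms the green board at crop (107,227), with its grey relay standing at the centre. It lies to the left of the rest. The rod arm is closed, with the boss at crop (593,325) and the knob at (635,115). Next I'll refine the deck pose from its corners and the board pose from both views.

Run:
```python
from h import *
from scipy.optimize import least_squares
deck=np.array([[192,-120,0],[-8,-120,0],[-8,120,0],[192,120,0.]])
uvt=np.array([[319.3,200],[390,207.3],[398.7,306.7],[324.3,308.3]])
hub=np.array([[115,100,18.]]);uh=np.array([[357.5,298.2]])
def res(v):
    R=deckR(v[2]);O=np.array([v[0],v[1],35])
    return (np.r_[proj("top",O+deck@R.T)-uvt,proj("top",O+hub@R.T)-uh]).ravel()
s=least_squares(res,[530,-120,1.626],loss="soft_l1");print(s.x,s.fun.reshape(-1,2).round(1).tolist())
R=deckR(s.x[2]);O=np.array([*s.x[:2],35])
print("side pred corners",proj("side",O+deck@R.T).round(1).tolist(),"knob top",proj("side",O+R@[75,-55,50]).round(1),"top",proj("top",O+R@[75,-55,50]).round(1),"hub side",proj("side",O+R@[115,100,18]).round(1))
for n in("top","side"):
    p=np.load(f"pics/{n}0.npz")["p"];h=cv2.cvtColor(p,cv2.COLOR_RGB2HSV)
    u,v=(196,266) if n=="top" else (310,369)
    m=np.zeros(h.shape[:2],np.uint8);S=(slice(v-36,v+37),slice(u-34,u+35))
    m[S]=cv2.inRange(h,(40,70,15),(90,255,255))[S]
    m=cv2.morphologyEx(m,cv2.MORPH_CLOSE,np.ones((9,9)))
    c=max(cv2.findContours(m,0,2)[0],key=cv2.contourArea)[:,0]
    print(n,cv2.minAreaRect(onz(n,c,3.2)[:,:2].astype(np.float32)))
p=np.load("pics/side0.npz")["p"];a=cv2.resize(p[170:270,270:400],(780,600),interpolation=cv2.INTER_CUBIC);cv2.imwrite("pics/c2.png",a[:,:,::-1])
```

```text
[ 532.64399702 -116.22854447    1.61891516] [[-0.6, -1.4], [0.0, 0.0], [-0.3, 0.7], [-0.0, 0.3], [1.2, -0.1]]
side pred corners [[281.2, 209.6], [295.0, 188.0], [385.9, 197.6], [387.8, 221.2]] knob top [[317.3 179.2]] top [[377.3 226.2]] hub side [[379.5 203. ]]
top ((514.2703857421875, 354.04364013671875), (67.67677307128906, 107.63506317138672), 8.979710578918457)
side ((518.5293579101562, 358.67596435546875), (68.31565856933594, 108.88188171386719), 8.540471076965332)
```

View pics/c2.png

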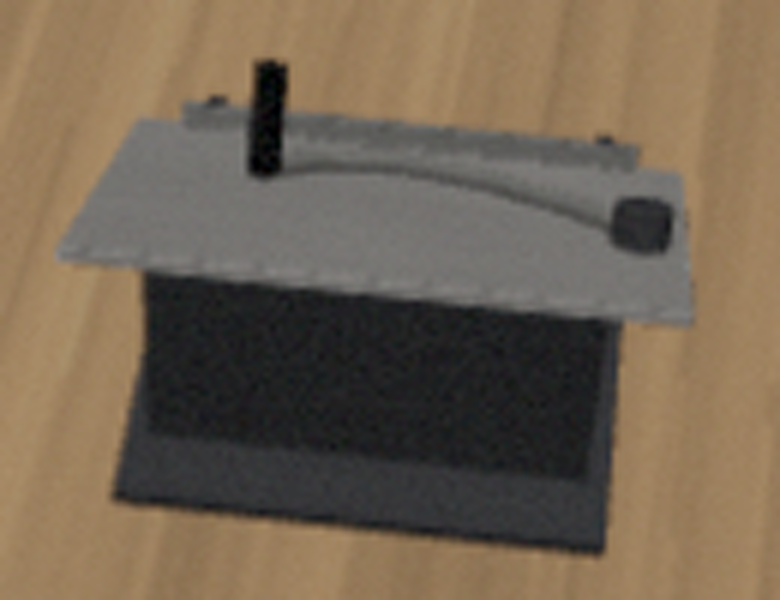

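The side crop gives the deck corners as (279.7,213), (293.3,190), (383.8,198.7) and (385.3,222.3), and the knob top as (315.3,180.5). The two cameras disagree by about 4 mm for both the deck and the board. I'll therefore fit the deck jointly and average the board, then open the arm with a loose cage around the knob.

```bash
python3 - <<'E'
from h import *
from scipy.optimize import least_squares
P=np.array([[192,-120,0],[-8,-120,0],[-8,120,0],[192,120,0.],[75,-55,50]])
obs={"top":np.array([[319.3,200],[390,207.3],[398.7,306.7],[324.3,308.3],[377.5,226.8]]),
"side":np.array([[279.7,213],[293.3,190],[383.8,198.7],[385.3,222.3],[315.3,180.5]])}
def res(v):
    R=deckR(v[2]);O=np.array([v[0],v[1],35]);return np.concatenate([(proj(n,O+P@R.T)-obs[n]).ravel() for n in obs])
s=least_squares(res,[530,-120,1.626],loss="soft_l1");print(s.x,s.fun.reshape(-1,2).round(1).tolist())
open("h.py","a").write(f'''
yaw={s.x[2]};DR=deckR(yaw);DO=np.array([{s.x[0]},{s.x[1]},35.])
BC=np.array([516.4,356.4]);BA=np.radians(8.75)
def D(p):return DO+DR@np.array(p,float)
def tool(yax,zax):
    y=np.array(yax,float);y/=np.linalg.norm(y);z=np.array(zax,float);return np.c_[np.cross(y,z),y,z]
def knob(th,h=34):
    c,s_=np.cos(th),np.sin(th);return np.array([115-40*c+155*s_,100-40*s_-155*c,h])
def kpose(th,h=40,sgn=1):   # TCP over knob, jaws closing along the arc's tangent
    a=th-.253;return D(knob(th,h)),tool(sgn*DR@[np.cos(a),np.sin(a),0],-DR[:,2])
''')
E
python3 - <<'E'
from h import *
print(sensors.read_state()["eef_rot"].round(2).tolist())
for sg in(1,-1):
    for th in(0,.5,.95):
        for h in(40,110):
            q=ctrl.solve_ik(*kpose(th,h,sg));print(sg,th,h,None if q is None else np.round(q,2))
    for x in (36,):
        for h in (30,130):
            q=ctrl.solve_ik(D([x,0,h]),tool(sg*DR[:,1],-DR[:,2]));print("place",sg,None if q is None else np.round(q,2))
    y=np.array([-np.sin(BA),np.cos(BA),0]);q=ctrl.solve_ik([*BC,31],tool(sg*y,[0,0,-1]));print("pick",sg,None if q is None else np.round(q,2))
E
```

```text
[ 534.66164179 -114.87676454    1.62331222] [[-1.4, -1.9], [-0.8, -0.8], [-0.7, -0.2], [-0.4, -0.4], [-1.0, -1.4], [0.7, -2.9], [0.8, -1.6], [1.2, -1.0], [1.9, -0.9], [1.1, -1.0]]
[[0.97, 0.25, -0.0], [0.25, -0.97, 0.0], [0.0, -0.0, -1.0]]
1 0 40 [-0.48  0.53  1.53  0.45  1.39 -2.  ]
1 0 110 [-0.53  0.47  1.46  0.43  1.51 -1.99]
1 0.5 40 [-0.38  0.43  1.58  0.48  1.39 -2.4 ]
1 0.5 110 [-0.43  0.38  1.51  0.46  1.52 -2.39]
1 0.95 40 [-0.32  0.3   1.68  0.49  1.39 -2.78]
1 0.95 110 [-0.37  0.25  1.61  0.47  1.52 -2.77]
place 1 [-0.57  0.5   1.64  0.43  1.34  2.35]
place 1 [-0.64  0.43  1.54  0.4   1.53  2.37]
pick 1 [ 0.47  0.57  1.55 -0.    1.02 -1.26]
-1 0 40 [-0.48  0.53  1.53  0.45  1.39  1.14]
-1 0 110 [-0.53  0.47  1.46  0.43  1.51  1.15]
-1 0.5 40 [-0.38  0.43  1.58  0.48  1.39  0.74]
-1 0.5 110 [-0.43  0.38  1.51  0.46  1.52  0.75]
-1 0.95 40 [-0.32  0.3   1.68  0.49  1.39  0.36]
-1 0.95 110 [-0.37  0.25  1.61  0.47  1.52  0.37]
place -1 [-0.57  0.5   1.64  0.43  1.34 -0.79]
place -1 [-0.64  0.43  1.54  0.4   1.53 -0.78]
pick -1 [ 0.47  0.57  1.55 -0.    1.02  1.88]
```

```bash
python3 - <<'E'
from h import *
ctrl.gripper_to(44)
ctrl.move_ptp(*kpose(0,110,-1))
hit=ctrl.move_l(kpose(0,44,-1)[0],vel=60,threshold=8);print("hit",hit)
if not hit:
    for th in np.arange(.12,.97,.12):
        p,r=kpose(min(th,.95),44,-1);ctrl.move_l(p,r,vel=70);print(round(th,2),sensors.read_state()["force"].round(1))
    ctrl.hold(.4)
for n in("top","side"):
    p,d=optics.grab_frame(n);cv2.imwrite(f"pics/{n}1.png",p[:,:,::-1])
print(sensors.read_state()["t"])
E
python3 -c "
import cv2,numpy as np
a=cv2.imread('pics/top1.png')[170:340,270:430];b=cv2.imread('pics/side1.png')[120:290,240:400]
cv2.imwrite('pics/c3.png',cv2.resize(np.hstack([a,b]),(800,425)))"
```

```text
hit False
0.12 [-0.5 -1.7 -0.2]
0.24 [-0.8 -3.1  0.1]
0.36 [-0.5 -2.6  0.3]
0.48 [ 0.3 -1.7 -0.1]
0.6 [ 0.1 -0.3 -0.9]
0.72 [-0.2  1.1  0.4]
0.84 [-1.1  0.8  0. ]
0.96 [-0.8 -0.6  0.6]
8.0
```

View pics/c3.png

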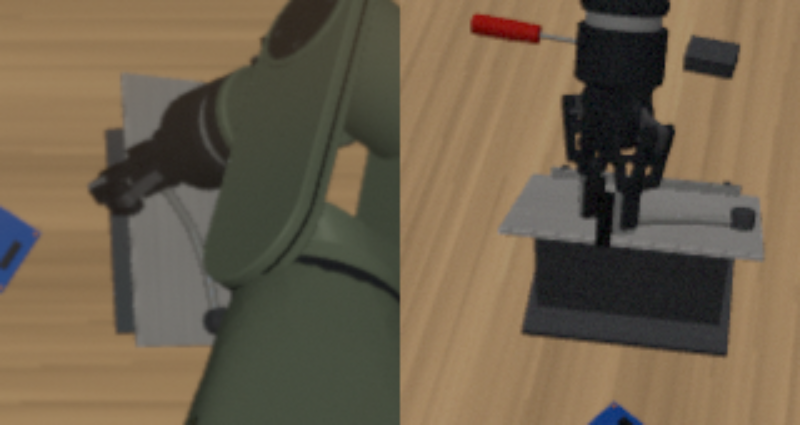

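The arm is open: the knob is in the jaws at the upper plate edge, at crop (125,190), and the force sign reversed near 0.6 rad, as expected past over-centre. Next I'll back off and pick the board.

Run:
```python
from h import *
ctrl.move_l(kpose(.95,125,-1)[0],vel=120)
y=np.array([-np.sin(BA),np.cos(BA),0]);T=tool(y,[0,0,-1])
ctrl.gripper_to(46)
ctrl.move_ptp([*BC,150],T)
p,d=optics.grab_frame("side");cv2.imwrite("pics/s2.png",p[:,:,::-1])
hit=ctrl.move_l([*BC,32],vel=80,threshold=10);print("hit",hit,sensors.read_state()["eef_pos"])
if not hit:
    ctrl.gripper_to(10,force=40);s=sensors.read_state();print(s["grip_width"],s["grasp_force"],s["force"])
    ctrl.move_l([*BC,190],vel=120)
    s=sensors.read_state();print(s["grip_width"],s["force"],s["t"])
    q,d=optics.grab_frame("side")
    cv2.imwrite("pics/c4.png",np.hstack([p[150:400,220:420],q[150:400,220:420]])[:,:,::-1].repeat(2,0).repeat(2,1))
```

```text
hit False [516.93242824 356.68245487  32.73995947]
15.123264178948256 40.60988187789917 [ 0.07989054 -0.98520008  1.67836632]
15.023466688114324 [ 0.1894813  -0.58647488 -0.94445872] 14.0
```

View pics/c4.png

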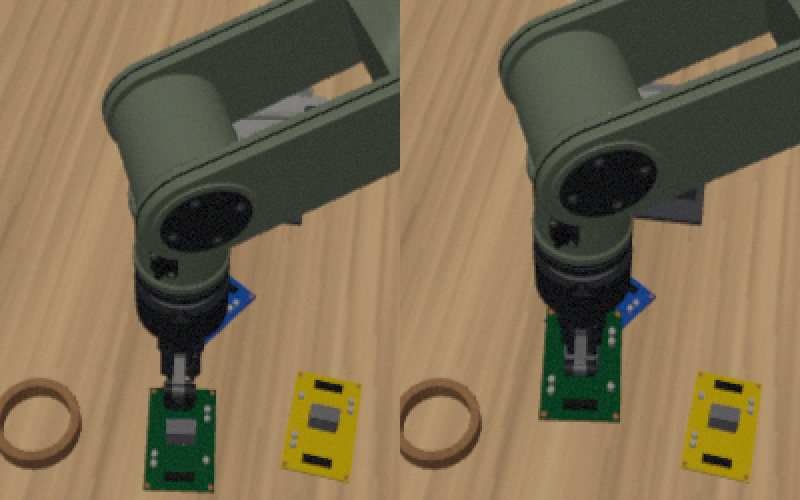

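The board is held level with the grip width at 15 mm, so it's on the relay's 16 mm side. Now I'll lift it over the open knob (its top is near z 187), lower it onto the slope about 10 mm above home, then slide it down to the ledge.

Run:
```python
from h import *
T=tool(-DR[:,1],-DR[:,2])
ctrl.move_l([*BC,340],vel=200)
ctrl.move_ptp(D([46,0,210]),T)
def fd():return (DR.T@sensors.read_state()["force"]).round(2)
print(fd())
ctrl.move_l(D([46,0,48]),vel=120);print(fd())
p,d=optics.grab_frame("side");q,d=optics.grab_frame("top")
cv2.imwrite("pics/c5.png",np.hstack([q[170:340,270:430],p[120:290,240:400]])[:,:,::-1].repeat(2,0).repeat(2,1))
hit=ctrl.move_l(D([46,0,28]),vel=20,threshold=2.5)
s=sensors.read_state();print("down",hit,DR.T@(s["eef_pos"]-DO),fd(),s["t"])
```

```text
[ 1.05 -0.35 -0.28]
[-0.27  0.23 -1.09]
down True [4.59668004e+01 1.33852880e-02 3.27581550e+01] [ 0.88 -0.76  3.72] 19.2417
```

View pics/c5.png

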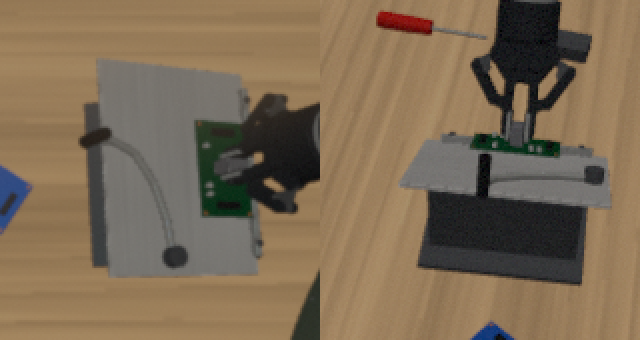

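The arm stays open with the knob at crop (95,138). The board is upright over the ledge end and centred on it, and it touched down at exactly the expected height. Next comes the slide to the ledge.

Run:
```python
from h import *
def st():
    s=sensors.read_state();return (DR.T@(s["eef_pos"]-DO)).round(2),(DR.T@s["force"]).round(2)
z=32.4
hit=ctrl.move_l(D([26,0,z]),vel=15,threshold=5);print("slid",hit,*st());ctrl.hold(.2);print(*st())
x=st()[0][0]
if hit:
    ctrl.gripper_to(40);ctrl.hold(.4);print(*st())
    ctrl.move_l(D([x,0,150]),vel=100)
    ctrl.move_l(D([x-60,0,260]),vel=200)
    p,d=optics.grab_frame("side");q,d=optics.grab_frame("top")
    np.savez("pics/f6.npz",p=p,q=q)
    cv2.imwrite("pics/c6.png",np.hstack([q[170:340,270:430],p[120:290,240:400]])[:,:,::-1].repeat(2,0).repeat(2,1))
print(sensors.read_state()["t"])
```

```text
slid True [35.45  0.06 32.84] [0.74 0.49 3.3 ]
[35.45  0.07 32.83] [2.18 1.25 4.28]
[ 3.529e+01 -2.000e-02  3.283e+01] [-0.07 -0.02 -0.3 ]
23.2083
```

View pics/c6.png

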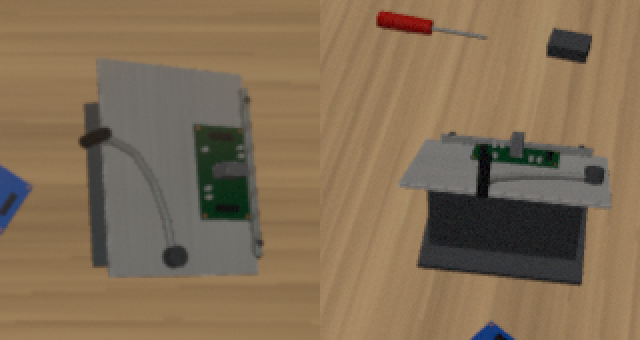

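The board lies against the ledge, centred, with the arm still open and its knob at crop (95,138). Next I'll bring the arm back using the same cage.

Run:
```python
from h import *
ctrl.gripper_to(44)
ctrl.move_ptp(*kpose(.95,125,-1))
hit=ctrl.move_l(kpose(.95,44,-1)[0],vel=60,threshold=8);print("hit",hit)
if not hit:
    for th in [.85,.75,.65,.55,.47,.4,.34,.28,.23]:
        ctrl.move_l(*kpose(th,44,-1),vel=50);print(th,(DR.T@sensors.read_state()["force"]).round(1))
    ctrl.hold(.3);print((DR.T@sensors.read_state()["force"]).round(1))
    ctrl.move_l(kpose(.23,130,-1)[0],vel=60)
    ctrl.move_l(D([30,-60,290]),vel=200)
    p,d=optics.grab_frame("side");q,d=optics.grab_frame("top")
    np.savez("pics/f7.npz",p=p,q=q)
    a=cv2.resize(q[190:320,300:420],(360,390),interpolation=2);b=cv2.resize(p[165:265,270:395],(440,390),interpolation=2)
    cv2.imwrite("pics/c7.png",np.hstack([a,b])[:,:,::-1])
    # board outline in the deck plane z=3.2, and knob top
    for n,im in(("side",p),("top",q)):
        m=cv2.inRange(cv2.cvtColor(im,cv2.COLOR_RGB2HSV),(40,70,15),(90,255,255));k=np.zeros_like(m)
        S=(slice(180,320),slice(300,420)) if n=="top" else (slice(165,265),slice(270,400))
        k[S]=m[S];k=cv2.morphologyEx(k,cv2.MORPH_CLOSE,np.ones((7,7)));c=max(cv2.findContours(k,0,2)[0],key=cv2.contourArea)[:,0]
        o,r=rays(n,c);o=DR.T@(o-DO);r=r@DR;X=o+r*((3.2-o[2])/r[:,2])[:,None]
        print(n,cv2.minAreaRect(X[:,:2].astype(np.float32)))
        print("knob top pix at .235/.0",proj(n,D(knob(.235,50))).round(1),proj(n,D(knob(0,50))).round(1))
print(sensors.read_state()["t"])
```

```text
hit False
0.85 [ 0.3 -0.5  0.2]
0.75 [1.2 0.3 1.2]
0.65 [1.5 0.2 0.2]
0.55 [ 0.5  1.  -0.3]
0.47 [ 0.6  0.7 -0.4]
0.4 [-1.7 -0.4  0.9]
0.34 [-1.5 -0.7  1.1]
0.28 [ 0.8 -0.3  0.4]
0.23 [-0.  0.  0.]
[0.  0.5 0. ]
side ((1.137237548828125, -15.039985656738281), (130.545166015625, 132.22853088378906), 4.174028396606445)
knob top pix at .235/.0 [[312.6 182.9]] [[316.4 179.5]]
top ((32.30582046508789, 3.542438507080078), (106.91527557373047, 70.08959197998047), 89.85625457763672)
knob top pix at .235/.0 [[362.6 221.9]] [[376.5 225.4]]
32.6917
```

View pics/c7.png

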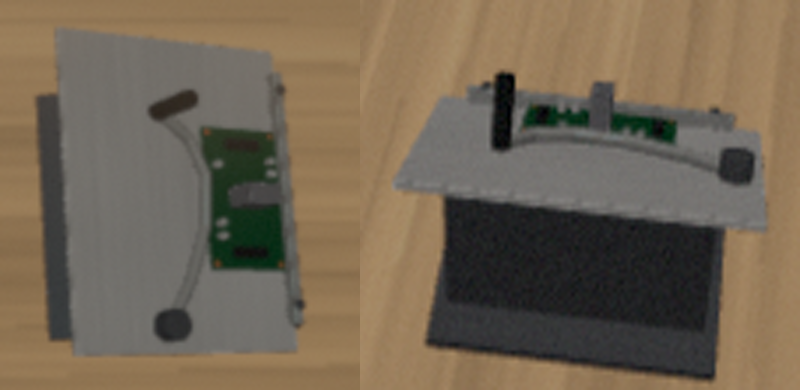

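The arm bears on the board's upper edge. The knob top measures (362.7,222.7), against (362.6,221.9) predicted for 0.235 rad. The board is parallel to the ledge and flush with it, so I'll hand it in.

```bash
python3 -c "
from plant import ctrl
print(ctrl.finish_job())"
```

```text
the job is handed in; nothing more can be done
None
```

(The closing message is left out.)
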